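# Open the interlocked sample chamber with its two release buttons

## Task

Open the shielded sample chamber of the analyser: with one fingertip on each, press its two blue release buttons down together and keep both down until the sprung lid has risen by itself clear of its catches. Then let go of the buttons and push the lid back with the fingers until it stands fully open against its stop, and leave it so. Nothing is to be picked up: leave the disc inside the chamber and the samples and bottle beside it where they are.

Things in the scene. Friction and masses are not known exactly. Their poses are not given: they have to be found in the camera images.
- chamber: white sample chamber of a bench metal analyser, 205 mm deep (x), 170 mm wide (y), fixed. Origin: on the bench under it, 110 mm behind its front, 95 mm before its back. x points from its front (control ledge with two blue buttons) to its back (lid hinge), y to the left, z up. The ledge's top is 62 mm high and 80 mm deep; behind it a flat grey lid shuts the chamber at 75 to 88 mm height.
- left_button_top (a point): centre of the top of the left (+y) round blue release button, 28 mm across. The two buttons stand side by side on the ledge, centres 60 mm apart along the chamber's y, 80 mm in front of its origin. Tops when up: 74 mm above the bench, 12 mm above the ledge, 8 mm above the ring round each. The shut lid's front edge is 46 mm behind their centres.
- right_button_top (a point): the same for the right (-y) button
- left_button (a joint): travel of the left button in m: 0 up, 0.007 fully down. A spring pushes it up with 2 N, and with 5.2 N when fully down; let go, it springs up at once. Each button draws back one of the lid's two catches, which is free of the lid from about 0.0045 m on.
- right_button (a joint): the same for the right button
- lid (a joint): opening of the lid in rad: 0 shut, 1.75 fully open on its stop (leaning a little past upright). With both catches drawn a spring lifts it slowly (0.2 rad/s); let go early, the catches hold it again at a safety step (0.17 rad). The spring lifts it only to about 0.8 to 1.2 rad; from there a push of a few newtons at its edge swings it back. It stays where it is left.
- lid_edge (a point): middle of the lid's front edge, half-way through its 12 mm thickness. Lid: rigid, 168 mm wide, 122 mm from hinge axis to this edge. Its inner side carries a rubber pad (surface 14 mm from the lid's mid-plane, within 46 mm of the middle line, from 19 to 85 mm off the hinge axis) and two steel catch loops, 62 mm either side of the middle line, standing 33 mm out near the edge.
- lid_hinge (a point): middle of the lid's hinge axis, 81 mm above the bench and 88 mm behind the chamber's origin. The axis runs along the chamber's y; the shut lid lies in front of it (towards the buttons) and its front edge rises as it opens.
- disc_sample_mid (a point): centre of the loose round metal disc sample, 38 mm across, 16 mm high, which lies in the chamber under the lid; to be left where it lies
- tall_sample_mid (a point): centre of a loose round metal sample, 34 mm across, 45 mm high, standing beside the chamber; to be left alone
- short_sample_mid (a point): centre of a loose round metal sample, 36 mm across, 28 mm high, standing beside the chamber; to be left alone
- bottle_mid (a point): centre of a loose white plastic bottle, 49 mm across, 94 mm high, standing beside the chamber; to be left alone

How it is judged:
On the way, in this order (a step that is already met when the one before it is completed fails the run):
1. both buttons are pressed down together by the fingers (value of joint each of left_button, right_button above 0.004 m and contact force between the fingers and chamber above 4 N), for 0.2 s.
2. the lid has risen past 0.18 rad, beyond the catches' safety step, while both buttons are still held down by the fingers (all of step 1 and value of joint lid above 0.18 rad), for 0.05 s.
3. the buttons are let go and the lid is pushed back fully open (value of joint each of left_button, right_button below 0.0015 m and value of joint lid above 1.6 rad), for 0.2 s.
At the end, for the whole second after the job is handed in: The lid rests open at more than 1.6 rad (stop at 1.75), both buttons are back up (within 1.5 mm), and the disc, the two samples and the bottle are within 15 mm of where they were (all of step 3 and velocity of joint lid between -0.05 and 0.05 rad/s and distance of each of disc_sample_mid, tall_sample_mid, short_sample_mid, bottle_mid from where it was at the start of the episode below 0.015 m); the robot touches nothing.
It fails at once if the disc in the chamber is lifted or moved by more than 15 mm (distance of disc_sample_mid from where it was at the start of the episode above 0.015 m).
It fails at once if the tall sample is lifted or moved by more than 15 mm (distance of tall_sample_mid from where it was at the start of the episode above 0.015 m).
It fails at once if the short sample is lifted or moved by more than 15 mm (distance of short_sample_mid from where it was at the start of the episode above 0.015 m).
It fails at once if the bottle is lifted or moved by more than 15 mm (distance of bottle_mid from where it was at the start of the episode above 0.015 m).
It also fails if it takes over 69 s, if anything falls off the work surface, if the arm or the gripper's body presses on something with over 40 N, if the wrist force passes 120 N, or if a joint passes its speed limit or range.

## Robot

A 6-joint arm with a two-finger parallel gripper is mounted at the origin on a cart in front of the work surface, level with it; the furniture and walls round the work are solid. World frame = base frame: x ahead of the robot, y to its left, z up, the work surface at z = 0. Lengths are in m, angles in rad, forces in N, time in s.
With the tool pointing down it reaches from about 0.225 to 0.725 m from the base axis. Payload 3.1 kg.
Tool frame: the origin (TCP) lies midway between the tips of the shut fingers; the grasp point (between the pads) lies 19 mm behind it; z points along the fingers, y is the line along which they close (so a half turn about z gives the same grasp; the last joint's range is limited). The gripper opens to 85 mm and grips with 20 to 120 N. Pads are 22 mm wide; open, the fingers measure 114 mm over their backs; the gripper's body (76 mm by 85 mm) begins 54 mm behind the grasp point. The pads swing forward as they close: fully open they stand 13 mm farther back than shut.
Start: joints at [-1.251, 0.048, 0.099, 1.622, 0, 1.443], TCP at [0.227, -0.473, 0.231] pointing down, gripper open.
Joint ranges: [-2.91, 2.91], [-0.99, 1.94], [-1.21, 1.42], [-2.12, 2.29], [-1.49, 1.47], [-3.14, 3.14]. Speed limits (rad/s): [2.79, 2.79, 3.14, 3.14, 3.14, 3.14].

## Interface

Orientations are given as a 3x3 rotation matrix whose columns are the frame's x, y, z axes.
In Python, from workcell import r, read_camera, get_calibration gives the robot as it stands.
- The arm moves only by the shell command python3 -m pendant 'ROWS' [FORCE]. ROWS is JSON, a list of rows, each a list of 5 numbers: the shift along the tool's x, y, z in m, then the turn about the tool's z in rad, then the finger opening in m, from 0 to 0.0854. A call has 1 to 12 rows; each row is the pose to reach, as a shift and turn from the pose commanded when the call began, along the tool's axes at that moment; what a row does not reach only later rows make up. A row lasts 1/8 s, in which the tool goes at most 62.5 mm and 10.7 degrees, less where a joint would pass 70% of its speed; a pose out of reach is approached as far as the arm can. A call with a gripper value outside its range is refused whole. The fingers move at their own pace and stop on an object; FORCE is the grip in N (left out, the last holds). Time passes only in rows, so rows that repeat a pose let the fingers close. It gives the time, the measured TCP pose, the force, the opening and the grip force at its end, in the units of the state.
- r.get_state(): the state, without advancing time (a new reading comes with each control period).
- read_camera(name): name is "scene" or "top"; returns (picture, depth): 384x512x3 uint8, red, green, blue; 384x512 float32, m along the optical axis (not along the pixel's ray), 0 where there is no reading.
- get_calibration(name): a dict with "fx", "fy", "cx", "cy" (pixels), "k1" (the pictures are not rectified: a ray, as slopes to the right and down, at radius r is drawn at 1 + k1 r^2 times it, then the intrinsics apply), "world_to_cam" (4x4, takes a point from world to camera coordinates). Camera axes: x right, y down, z forward; pixel columns grow to the right and rows downward; lengths in m; the calibration is good to about 2 mm. A picture is of the moment at which its call begins. get_calibration takes no time and is no camera call.
- r.sign_off(): hands the job in; it is judged then, once.
The state is a dict: "time_s": time; "qpos": joint angles; "joint_velocities": joint speeds; "joint_efforts": joint torques, N m; "ee_pos": TCP position; "tcp_rot": TCP orientation; "contact_force": force on the tool from outside, world axes, zero at the start; "ft_torque": the same for the moment, N m; "width": finger opening in m; "finger_force": force on a finger pad.
Only numpy, scipy, OpenCV 4.12 (cv2) and the standard library are available. Lean on these libraries where they do the work, as an engineer would, in place of code of your own. Each camera call takes 0.05 s, during which the arm holds its last target. There are 200 camera calls.

## Working session

There is one attempt and no reset: what is moved stays moved. The work goes in short steps, Python scripts to look and compute and a shell command to move; the robot and the scene stay as the last step left them, time stands still between calls to the robot, and variables do not carry over. Pictures are saved under pics/ and viewed, at most 10 in all, crops included, and the job is handed in when it is done.

```bash
ls; mkdir -p pics
cat > h.py <<'E'
import numpy as np, cv2
from workcell import r, read_camera, get_calibration
def world(c,d):
    K=np.array([[c['fx'],0,c['cx']],[0,c['fy'],c['cy']],[0,0,1]])
    h,w=d.shape; u,v=np.meshgrid(np.arange(w),np.arange(h))
    n=cv2.undistortPoints(np.stack([u,v],-1).reshape(-1,1,2).astype(float),K,np.array([c['k1'],0,0,0.])).reshape(h,w,2)
    P=np.dstack([n*d[...,None],d]); T=np.array(c['world_to_cam'])
    return (P-T[:3,3])@T[:3,:3]
E
python3 - <<'E'
from h import *
for n in ['scene','top']:
    im,d=read_camera(n); c=get_calibration(n)
    cv2.imwrite(f'pics/{n}0.png',im[...,::-1]); np.savez(f'{n}0.npz',im=im,W=world(c,d),d=d)
    W=world(c,d); hsv=cv2.cvtColor(im,cv2.COLOR_RGB2HSV)
    m=((hsv[...,0]>95)&(hsv[...,0]<130)&(hsv[...,1]>120)&(d>0)).astype(np.uint8)
    k,l,s,ce=cv2.connectedComponentsWithStats(m)
    for i in range(1,k):
        if s[i,4]>25: print(n,ce[i].round(),s[i,4],np.median(W[l==i],0).round(4),W[l==i].mean(0).round(4))
s=r.get_state(); print(s['time_s'],s['tcp_rot'],s['contact_force'],s['width'])
E
```

```text
pics
scene [181.  13.] 31 [ 0.9589 -0.3108  0.3472] [ 0.96   -0.3139  0.3474]
scene [170.  36.] 42 [ 0.897  -0.2124  0.32  ] [ 0.8962 -0.2118  0.3202]
scene [135.  54.] 125 [ 0.7746 -0.0068  0.3482] [ 0.7763 -0.0097  0.3483]
scene [172.  53.] 48 [ 0.8936 -0.2113  0.2754] [ 0.8948 -0.2126  0.2752]
scene [187.  60.] 28 [ 0.9551 -0.3195  0.2175] [ 0.9538 -0.3175  0.2175]
scene [139.  75.] 112 [ 0.7765 -0.0127  0.304 ] [ 0.7762 -0.0127  0.304 ]
scene [174.  70.] 44 [ 0.8917 -0.212   0.2304] [ 0.8933 -0.2146  0.2303]
scene [163. 112.] 193 [ 0.8188 -0.0998  0.1757] [ 0.8273 -0.1122  0.1759]
scene [143.  94.] 92 [ 0.7707 -0.0084  0.2628] [ 0.772  -0.0121  0.2626]
scene [146. 113.] 95 [ 0.7715 -0.0127  0.2179] [ 0.7729 -0.0158  0.2179]
scene [308. 188.] 112 [ 0.4542 -0.1634  0.0735] [ 0.4543 -0.1649  0.0724]
scene [297. 202.] 125 [ 0.4426 -0.1052  0.0733] [ 0.4434 -0.1066  0.0721]
top [190.  29.] 325 [ 0.7777 -0.0114  0.349 ] [ 0.7775 -0.0115  0.349 ]
top [296.   9.] 65 [ 0.8759 -0.1887  0.2314] [ 0.8766 -0.1885  0.2317]
top [292.  25.] 155 [ 0.8728 -0.1885  0.1758] [ 0.8738 -0.1893  0.1758]
top [200.  40.] 237 [ 0.7825 -0.0245  0.3046] [ 0.7807 -0.0209  0.3049]
top [202.  53.] 173 [ 0.7772 -0.0202  0.261 ] [ 0.7775 -0.0197  0.2611]
top [204.  65.] 124 [ 0.7744 -0.0197  0.2179] [ 0.7744 -0.0188  0.2178]
top [231.  61.] 41 [ 0.8003 -0.0675  0.175 ] [ 0.801  -0.0681  0.1746]
top [189.  85.] 68 [0.751  0.0178 0.1738] [0.7511 0.0158 0.1736]
top [276. 233.] 112 [ 0.457  -0.1663  0.0739] [ 0.456  -0.1671  0.0737]
top [249. 238.] 113 [ 0.4437 -0.1073  0.0738] [ 0.4447 -0.1082  0.0735]
0.1 [[ 9.01395583e-01  4.32995987e-01 -6.91319993e-04]
 [ 4.32996457e-01 -9.01393281e-01  2.05436224e-03]
 [ 2.66379408e-04 -2.15113216e-03 -9.99997651e-01]] [-0.10875344  0.37432179  0.82139642] 0.08536342689411347
```

View pics/top0.png

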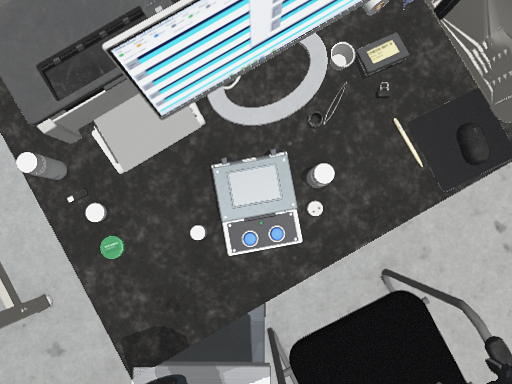

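View pics/scene0.png

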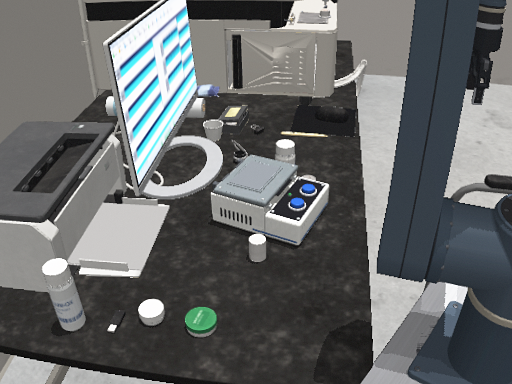

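Run:
```python
from h import *
# buttons & lid rectangle, robust
for n in ['top','scene']:
    z=np.load(n+'0.npz');W=z['W'];im=z['im']
    hsv=cv2.cvtColor(im,cv2.COLOR_RGB2HSV)
    m=(np.abs(W[...,2]-.088)<.004)&(W[...,0]>.35)&(W[...,0]<.8)&(W[...,1]>-.4)&(W[...,1]<.1)&(z['d']>0)
    k,l,s,_=cv2.connectedComponentsWithStats(m.astype(np.uint8)); i=1+s[1:,4].argmax()
    P=W[l==i]; print(n,len(P),cv2.minAreaRect(P[:,:2].astype(np.float32)*1000), cv2.boxPoints(cv2.minAreaRect(P[:,:2].astype(np.float32)*1000)))
    b=(hsv[...,0]>95)&(hsv[...,0]<130)&(hsv[...,1]>120)&(abs(W[...,2]-.074)<.003)&(W[...,0]<.5)
    for y in [(-.3,-.137),(-.137,0)]:
        q=W[b&(W[...,1]>y[0])&(W[...,1]<y[1])]; print(cv2.minEnclosingCircle(q[:,:2].astype(np.float32)*1000),q[:,2].mean())
```

```text
top 4064 ((557.4393310546875, -118.02384948730469), (127.14659881591797, 167.59144592285156), 11.01439380645752) [[ 479.02747   -47.91774 ]
 [ 511.04675  -212.42203 ]
 [ 635.8512   -188.12996 ]
 [ 603.8319    -23.625671]]
((455.9563903808594, -167.3521270751953), 13.20040225982666) 0.07387792832760777
((444.2938537597656, -109.23033142089844), 13.409602165222168) 0.07387726465877496
scene 2267 ((559.2427368164062, -116.34760284423828), (133.74859619140625, 170.20065307617188), 10.421587944030762) [[ 478.07782  -44.74802]
 [ 508.86542 -212.14095]
 [ 640.40765 -187.94719]
 [ 609.62006  -20.55426]]
((455.2910461425781, -168.6372833251953), 15.595520973205566) 0.07390770810457264
((445.2626953125, -108.78103637695312), 15.193611145019531) 0.07409535638751225
```

The top view shows the chamber at about (256,203), with the buttons at (249,238) and (276,233). The bottle is at (320,175), the short sample at (315,208) and the tall sample at (198,232). The scene view agrees, and the way in from above is free. Chamber yaw is about 11°, and the button midpoint is at (0.450, -0.1385).

```bash
cat >> h.py <<'E'
YAW=np.deg2rad(11.0); EX=np.array([np.cos(YAW),np.sin(YAW),0]); EY=np.array([-np.sin(YAW),np.cos(YAW),0])
O=np.array([.4502,-.1385,0])+.08*EX
def to(cx,cy,z):
    s=r.get_state(); R=np.array(s['tcp_rot']); t=O+cx*EX+cy*EY+[0,0,z]
    y=np.arctan2(R[1,0],R[0,0])
    e=np.array(s['ee_pos'])-O
    print('t',s['time_s'],'chamber pos',(e@EX).round(4),(e@EY).round(4),e[2].round(4),'shift',(R.T@(t-s['ee_pos'])).round(4),'turn',round(y-YAW,4),'F',np.round(s['contact_force'],2),'w',s['width'])
E
python3 -c "
from h import *
to(-.08,0,.13)"
```

```text
t 0.1 chamber pos -0.3627 -0.2855 0.2302 shift [ 0.3458 -0.2044  0.1007] turn 0.2558 F [-0.11  0.37  0.82] w 0.08536342689411347
```

```bash
python3 -m pendant '[[0.04,-0.024,0,0.03,0.046],[0.085,-0.05,0,0.07,0.046],[0.13,-0.077,0,0.1,0.046],[0.175,-0.103,0,0.14,0.046],[0.22,-0.13,0,0.18,0.046],[0.265,-0.157,0,0.22,0.046],[0.31,-0.183,0.01,0.256,0.046],[0.335,-0.198,0.04,0.256,0.046],[0.346,-0.2044,0.07,0.256,0.046],[0.346,-0.2044,0.1,0.256,0.046],[0.346,-0.2044,0.1,0.256,0.046],[0.346,-0.2044,0.1,0.256,0.046]]'
python3 - <<'E'
from h import *
to(-.08,0,.085)
im,d=read_camera('scene'); cv2.imwrite('pics/s1.png',cv2.resize(im[130:290,180:380,::-1],None,fx=4,fy=4,interpolation=cv2.INTER_CUBIC)[:600,:800])
E
```

```text
time_s: 1.6
ee_pos: [0.4509, -0.1395, 0.1321]
tcp_rot: [[0.982, 0.19, 0.001], [0.19, -0.982, -0.0], [0.001, 0.0, -1.0]]
contact_force: [-0.3, -0.6, 0.3]
width: 0.046
finger_force: 0.0
t 1.6 chamber pos -0.0795 -0.0011 0.1321 shift [-0.0005 -0.0011  0.0471] turn -0.0005 F [-0.34 -0.58  0.33] w 0.045961898451151784
```

View pics/s1.png

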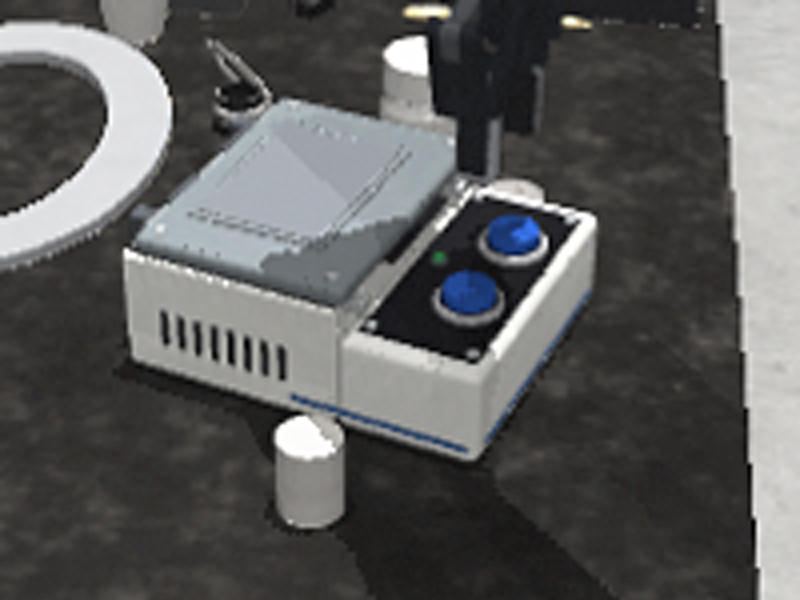

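The crop shows both fingertips over the buttons, at about (480,170) and (525,130) in crop pixels, with the lid shut. I'll measure the tip positions from depth.

Run:
```python
from h import *
for n in ['scene','top']:
    im,d=read_camera(n); W=world(get_calibration(n),d); P=W[d>0]-O; X,Y,Z=P@EX,P@EY,P[:,2]
    m=(abs(X+.08)<.04)&(abs(Y)<.07)&(Z>.1)&(Z<.16)
    for s in (-1,1):
        q=m&(Y*s>0)
        if q.sum(): print(n,s,q.sum(),[np.percentile(a[q],[2,50,98]).round(4) for a in (X,Y,Z)])
```

```text
scene -1 88 [array([-0.0905, -0.0825, -0.0734]), array([-0.0292, -0.0253, -0.0222]), array([0.1376, 0.149 , 0.1595])]
scene 1 100 [array([-0.0905, -0.0835, -0.0704]), array([0.0235, 0.0316, 0.0368]), array([0.1374, 0.1494, 0.1592])]
```

```bash
python3 -m pendant '[[-0.0005,-0.001,0.02,0,0.046],[-0.0005,-0.001,0.04,0,0.046],[-0.0005,-0.001,0.055,0,0.046],[-0.0005,-0.001,0.06,0,0.046],[-0.0005,-0.001,0.064,0,0.046],[-0.0005,-0.001,0.064,0,0.046]]'; python3 -c "
from h import *
to(-.08,0,.0615)"
```

```text
time_s: 2.5
ee_pos: [0.4495, -0.1382, 0.0686]
tcp_rot: [[0.982, 0.191, -0.001], [0.191, -0.982, -0.0], [-0.001, -0.0, -1.0]]
contact_force: [-3.0, 1.7, 4.9]
width: 0.0458
finger_force: 2.3
t 2.5 chamber pos -0.0806 0.0004 0.0686 shift [0.0006 0.0004 0.0071] turn -0.0003 F [-3.01  1.72  4.87] w 0.04583381887576488
```

```bash
python3 -m pendant '[[0,0,0.003,0,0.046],[0,0,0.006,0,0.046],[0,0,0.007,0,0.046],[0,0,0.007,0,0.046]]'; python3 -c "
from h import *
to(-.08,0,.0615)"
```

```text
time_s: 3.0
ee_pos: [0.4497, -0.1383, 0.0646]
tcp_rot: [[0.982, 0.191, 0.0], [0.191, -0.982, -0.001], [-0.0, 0.001, -1.0]]
contact_force: [-8.6, 3.5, 16.2]
width: 0.0456
finger_force: 8.9
t 3.0 chamber pos -0.0805 0.0003 0.0646 shift [0.0005 0.0003 0.0031] turn -0.0002 F [-8.62  3.45 16.23] w 0.04559405068798003
```

```bash
python3 -m pendant '[[0,0,0.001,0,0.046],[0,0,0.001,0,0.046],[0,0,0.001,0,0.046],[0,0,0.001,0,0.046]]'
cat >> h.py <<'E'
def lid(tag=None):
    for n in ['scene','top']:
        im,d=read_camera(n); W=world(get_calibration(n),d); P=W-O; X,Y,Z=P@EX,P@EY,P[...,2]
        for a,b in ((-.08,-.05),(.05,.08)):
            m=(d>0)&(Y>a)&(Y<b)&(X>-.035)&(X<.13)&(Z>.083)
            if m.sum()>10:
                A=np.arctan2(Z[m]-.081,.088-X[m]); rr=np.hypot(Z[m]-.081,.088-X[m]); f=rr>.06
                if f.any(): print(n,a,f.sum(),'ang pct',np.percentile(A[f],[10,50,90]).round(3),'r max',np.percentile(rr,98).round(4))
        if tag: cv2.imwrite(f'pics/{tag}_{n}.png',im[...,::-1])
E
python3 -c "
from h import *
to(-.08,0,.0615); lid('p')"
```

```text
time_s: 3.5
ee_pos: [0.4497, -0.1383, 0.0645]
tcp_rot: [[0.982, 0.191, 0.0], [0.191, -0.982, -0.001], [0.0, 0.001, -1.0]]
contact_force: [-10.9, 3.7, 20.9]
width: 0.0461
finger_force: 11.0
t 3.5 chamber pos -0.0805 0.0003 0.0645 shift [0.0005 0.0003 0.003 ] turn -0.0001 F [-10.94   3.72  20.92] w 0.046130069135965374
scene -0.08 137 ang pct [0.255 0.277 0.314] r max 0.1191
scene 0.05 273 ang pct [0.203 0.269 0.308] r max 0.1222
top -0.08 412 ang pct [0.25  0.276 0.313] r max 0.1216
top 0.05 417 ang pct [0.249 0.276 0.315] r max 0.1212
```

The buttons are fully down and the lid has risen to about 0.21 rad. I'll hold a little longer, then lift off.

```bash
python3 -m pendant '[[0,0,0,0,0.046],[0,0,0,0,0.046],[0,0,0,0,0.046],[0,0,0,0,0.046],[0,0,-0.01,0,0.046],[0,0,-0.02,0,0.046],[0,0,-0.03,0,0.046],[0,0,-0.03,0,0.046]]'; python3 -m pendant '[[-0.02,0,-0.03,0,0.03],[-0.04,0,-0.05,0,0.02],[-0.05,0,-0.06,0,0.01],[-0.05,0,-0.06,0,0],[-0.05,0,-0.06,0,0],[-0.05,0,-0.06,0,0],[-0.05,0,-0.06,0,0],[-0.05,0,-0.06,0,0],[-0.05,0,-0.06,0,0],[-0.05,0,-0.06,0,0],[-0.05,0,-0.06,0,0],[-0.05,0,-0.06,0,0]]'; python3 -m pendant '[[0,0,0,0,0],[0,0,0,0,0],[0,0,0,0,0],[0,0,0,0,0],[0,0,0,0,0],[0,0,0,0,0],[0,0,0,0,0],[0,0,0,0,0],[0,0,0,0,0],[0,0,0,0,0],[0,0,0,0,0],[0,0,0,0,0]]';python3 -c "
from h import *
to(-.06,0,.165); lid('q')"
```

```text
time_s: 4.6
ee_pos: [0.451, -0.1388, 0.0904]
tcp_rot: [[0.982, 0.191, 0.002], [0.191, -0.982, -0.001], [0.002, 0.001, -1.0]]
contact_force: [-0.3, 0.2, 0.2]
width: 0.0459
finger_force: 0.0
time_s: 6.1
ee_pos: [0.4009, -0.1478, 0.1493]
tcp_rot: [[0.982, 0.191, 0.0], [0.191, -0.982, -0.0], [0.0, 0.0, -1.0]]
contact_force: [0.2, -0.1, 0.2]
width: 0.0006
finger_force: 0.0
time_s: 7.6
ee_pos: [0.4009, -0.1478, 0.1493]
tcp_rot: [[0.982, 0.191, 0.0], [0.191, -0.982, 0.0], [0.0, -0.0, -1.0]]
contact_force: [0.4, -0.5, -1.0]
width: -0.0002
finger_force: 0.0
t 7.6 chamber pos -0.1301 0.0003 0.1493 shift [ 0.0701  0.0002 -0.0157] turn -0.0002 F [ 0.37 -0.53 -0.97] w -0.00023865632856908637
scene -0.08 135 ang pct [0.331 0.635 0.717] r max 0.1234
scene 0.05 222 ang pct [0.366 0.669 0.735] r max 0.1229
top -0.08 415 ang pct [0.625 0.699 0.734] r max 0.1223
top 0.05 418 ang pct [0.627 0.7   0.736] r max 0.122
```

View pics/q_scene.png

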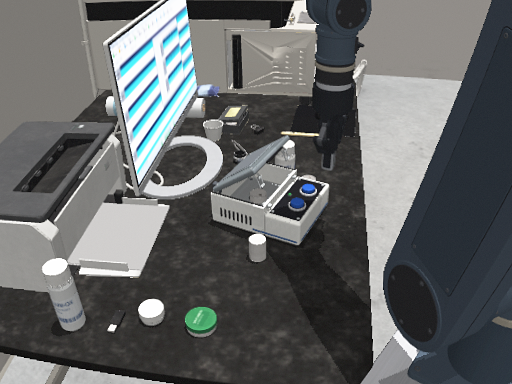

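The picture shows the lid half up, with its edge near (285,142), and both buttons back up at (308,188) and (297,203). I'll wait until it stops rising.

```bash
for i in 1 2; do python3 -m pendant '[[0,0,0,0,0],[0,0,0,0,0],[0,0,0,0,0],[0,0,0,0,0],[0,0,0,0,0],[0,0,0,0,0],[0,0,0,0,0],[0,0,0,0,0],[0,0,0,0,0],[0,0,0,0,0],[0,0,0,0,0],[0,0,0,0,0]]' | head -1; python3 -c "
from h import *
lid()"; done
```

```text
time_s: 9.2
scene -0.08 112 ang pct [0.403 0.693 0.791] r max 0.1228
scene 0.05 197 ang pct [0.417 0.737 0.822] r max 0.1231
top -0.08 409 ang pct [0.571 0.782 0.822] r max 0.1225
top 0.05 416 ang pct [0.575 0.783 0.82 ] r max 0.1226
time_s: 10.8
scene -0.08 106 ang pct [0.466 0.694 0.831] r max 0.1229
scene 0.05 178 ang pct [0.477 0.772 0.88 ] r max 0.1233
top -0.08 400 ang pct [0.618 0.841 0.879] r max 0.123
top 0.05 407 ang pct [0.612 0.844 0.879] r max 0.1226
```

```bash
python3 -m pendant '[[0.04,0,0,0,0],[0.08,0,0,0,0],[0.1,0,0,0,0],[0.11,0,0,0,0],[0.12,0,0,0,0],[0.13,0,0,0,0],[0.14,0,-0.003,0,0],[0.15,0,-0.007,0,0],[0.16,0,-0.012,0,0],[0.17,0,-0.017,0,0],[0.17,0,-0.017,0,0]]'; python3 -c "
from h import *
to(.09,0,.175); lid('u')"
```

```text
time_s: 12.28
ee_pos: [0.5681, -0.1159, 0.1673]
tcp_rot: [[0.982, 0.19, 0.001], [0.19, -0.982, -0.001], [0.001, 0.001, -1.0]]
contact_force: [-0.4, 1.0, 1.0]
width: 0.0002
finger_force: 0.2
t 12.275 chamber pos 0.0401 -0.0003 0.1673 shift [ 0.0499 -0.0003 -0.0076] turn -0.0007 F [-0.42  0.99  1.04] w 0.00021491990999266024
scene -0.08 115 ang pct [0.965 1.221 1.255] r max 0.1896
scene 0.05 425 ang pct [1.116 1.258 1.338] r max 0.3886
top -0.08 20 ang pct [1.494 1.504 1.51 ] r max 0.5467
top 0.05 2094 ang pct [1.359 1.39  1.441] r max 0.5686
```

View pics/u_scene.png

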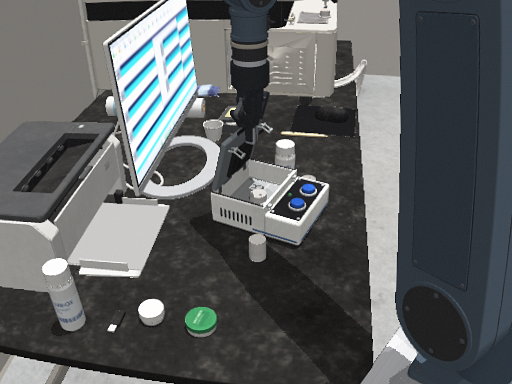

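The lid is at about 1.25 rad and leans on the fingers near (238,150). The disc is still in place at (258,193). I'll push on.

```bash
python3 -m pendant '[[0.01,0,-0.004,0,0],[0.02,0,-0.008,0,0],[0.03,0,-0.008,0,0],[0.038,0,-0.008,0,0],[0.044,0,-0.008,0,0],[0.048,0,-0.008,0,0],[0.051,0,-0.008,0,0],[0.051,0,-0.008,0,0]]'; python3 -c "
from h import *
to(.09,0,.175)"
```

```text
time_s: 13.38
ee_pos: [0.6163, -0.1058, 0.174]
tcp_rot: [[0.982, 0.19, -0.004], [0.19, -0.982, -0.0], [-0.004, -0.0, -1.0]]
contact_force: [-7.9, -0.2, -0.2]
width: 0.0002
finger_force: 3.5
t 13.375 chamber pos 0.0893 0.0004 0.174 shift [ 0.0007  0.0004 -0.001 ] turn -0.0004 F [-7.89 -0.24 -0.24] w 0.00015588837480318344
```

```bash
python3 -m pendant '[[0.002,0,0,0,0],[0.003,0,0,0,0],[0.003,0,0,0,0],[0.003,0,0,0,0]]'; python3 -m pendant '[[-0.01,0,0,0,0],[-0.03,0,0,0,0],[-0.07,0,0,0,0],[-0.11,0,-0.02,0,0],[-0.15,0,-0.04,0,0],[-0.19,0,-0.06,0,0],[-0.22,0,-0.08,0,0],[-0.22,0,-0.08,0,0],[-0.22,0,-0.08,0,0],[-0.22,0,-0.08,0,0]]'
python3 - <<'E'
from h import *
lid('v'); to(0,0,.2)
E
```

```text
time_s: 13.88
ee_pos: [0.6165, -0.1058, 0.174]
tcp_rot: [[0.982, 0.19, -0.009], [0.19, -0.982, -0.001], [-0.01, -0.0, -1.0]]
contact_force: [-12.2, -0.9, 2.5]
width: 0.0004
finger_force: 6.7
time_s: 15.12
ee_pos: [0.4056, -0.1469, 0.2535]
tcp_rot: [[0.982, 0.191, -0.0], [0.191, -0.982, 0.001], [0.0, -0.001, -1.0]]
contact_force: [0.2, -0.2, 0.5]
width: -0.0002
finger_force: 0.0
scene -0.08 237 ang pct [1.469 1.686 1.717] r max 0.1217
scene 0.05 349 ang pct [1.522 1.691 1.716] r max 0.1209
top -0.08 294 ang pct [1.444 1.688 1.753] r max 0.1237
top 0.05 298 ang pct [1.454 1.69  1.756] r max 0.1231
t 15.225 chamber pos -0.1257 0.0004 0.2533 shift [0.1257 0.0006 0.0532] turn 0.0006 F [-0.27  0.86  0.68] w 0.00010552635219868912
```

View pics/v_scene.png

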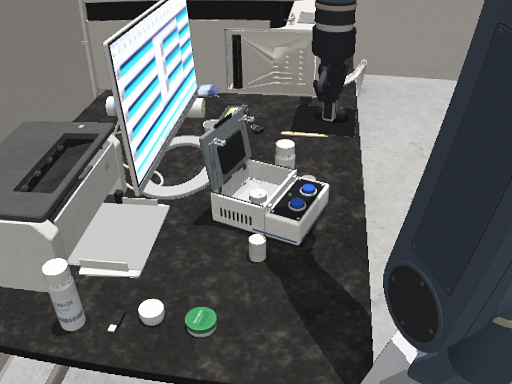

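The lid stands fully open at (225,140): its inner face reads 1.69 rad, so about 1.75 at the mid-plane. The buttons are up, the objects have not moved, and the robot is clear.

```bash
python3 -c "
from h import *
print(r.sign_off())"
```

```text
the job is handed in; nothing more can be done
None
```

The job is handed in: both buttons were held down until the lid was past its catches and then let go, and the lid was pushed back to about 1.75 rad on its stop. In the last pictures both buttons are up and the disc, samples and bottle look unmoved; the sign-off returned no verdict.

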